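Tip the rusks into the lunch box and set the empty board between teapot and tumbler

ROBOT

A 6-joint arm with a two-finger parallel gripper is mounted at the origin on the work surface. World frame = base frame: x ahead of the robot, y to its left, z up, the work surface at z = 0. Lengths are in m, angles in rad, forces in N, time in s.
With the tool pointing down it reaches from about 0.325 to 0.9 m from the base axis. Payload 6.1 kg.
Tool frame: the origin (TCP) lies at the very end of the fingers, on their centre line; the grasp point (between the pads) lies 19 mm behind it; z points along the fingers, y is the line along which they close (so a half turn about z gives the same grasp; the last joint's range is limited). The gripper opens to 87 mm and grips with 3 to 60 N. Pads are 19 mm wide; open, the fingers measure 117 mm over their backs; the gripper's body (75 mm by 190 mm) begins 51 mm behind the grasp point.
Start: joints at [1.164, 0.22, 1.526, -0, 1.395, -0.126], TCP at [0.173, 0.601, 0.223] pointing down, gripper open.
Joint ranges: [-2.98, 2.98], [-0.91, 2.08], [0.09, 2.57], [-1.24, 4.39], [0.2, 2.65], [-2.68, 2.68]. Speed limits (rad/s): [2.57, 2.57, 3.01, 3.14, 3.14, 3.14].

INTERFACE

Orientations are given as [roll, pitch, yaw] about the fixed x, y, z axes, in that order (R = Rz(yaw) Ry(pitch) Rx(roll)).
In Python, from bench import env, camera, camera_model, order gives the robot as it stands.
- The arm moves only by the tool move_arm, never from a script. Its argument "rows" is one flat list of numbers, 7 for each row, row after row: the shift along the tool's x, y, z in units of 200 mm (1.0 is 200 mm), then the turn, a rotation vector about the tool's x, y, z in units of 180 degrees (1.0 is 180 degrees), then the closure, from -1 (fully open) to 1 (shut). A call has 1 to 10 rows; each row shifts and turns the commanded pose from where the row before left it, along the tool's axes as they then stand; what a row does not reach is not made up. A row lasts 1/8 s, in which the tool goes at most 62.5 mm and 10.7 degrees, less where a joint would pass 70% of its speed; a pose out of reach is approached as far as the arm can. A call with a number of a shift or a turn outside -1 to 1 is refused whole. A call with a gripper value outside its range is refused whole. The fingers move at their own pace and stop on an object; "newtons" is the grip in N (left out, the last holds). Time passes only in rows, so rows that do not move let the fingers close. It gives the time, the measured TCP pose, the force, the opening and the grip force at its end, in the units of the state.
- env.read_state(): the state, without advancing time (a new reading comes with each control period).
- camera(name): name is "scene" or "top" or "wrist"; returns the picture (480x640x3 uint8, blue, green, red); there is no depth.
- camera_model(name): a dict with "mtx" (3x3 intrinsics, pixels), "cam_to_world" (4x4, takes a point from camera to world coordinates); the wrist camera has in their place "tool_from_camera" (4x4, takes a point from camera to tool coordinates, whose origin is the TCP and whose axes are the flange's). Camera axes: x right, y up, looking along -z (the intrinsics and any distortion apply to the point x, -y, -z); pixel columns grow to the right and rows downward; lengths in m; the calibration is good to about 2 mm. A picture is of the moment at which its call begins: read the wrist's pose just before it. camera_model takes no time and is no camera call.
- order.hand_in(): hands the job in; it is judged then, once.
The state is a dict: "t": time; "joints": joint angles; "dq": joint speeds; "joint_efforts": joint torques, N m; "ee_pos": TCP position; "eef_rot": TCP orientation; "force": force on the tool from outside, world axes, zero at the start; "wrist_torque": the same for the moment, N m; "opening": finger opening in m; "finger_force": force on a finger pad.
Only numpy, scipy, OpenCV 4.12 (cv2) and the standard library are available. Lean on these libraries where they do the work, as an engineer would, in place of code of your own. Each camera call takes 0.05 s, during which the arm holds its last target. There are 200 camera calls.

TASK

Pick up the serving board, tip it just above the open lunch box so that the three rusks slide gently off into the box without being touched by the fingers, then set the empty board down flat midway between the teapot and the tumbler. Let nothing drop from a height, and leave the lunch box and everything else standing where it is.

Things in the scene. Friction and masses are not known exactly. Their poses are not given: they have to be found in the camera images.
- board: footed serving board, dark wood, 0.24 kg. Rimless blade 150 (x) x 110 (y) mm on four 10 mm feet at x = +-58, y = +-38; a flat handle 30 mm wide runs along -x to 151 mm from the origin. Blade and handle span z = 10 to 26 mm. Origin: centre of the blade at the underside of the feet; x away from the handle, z up. At the start the handle points roughly to the robot and the rusks lie on the blade
- board_grip (a point): where to grip the board: centre of its handle, at (-105, 0, 18) mm in the board's frame; same axes as the board
- rusk1: dry brown rusk (half a twice-baked bun), 18 g, nearest the handle at the start, lying loose across the blade: flat underneath, domed on top, 62 mm long (x), 32 wide (y), 22 high (z). Origin: centre of its flat underside. On the board it begins to slide at a slope of 17 to 26 degrees
- rusk2: dry brown rusk (half a twice-baked bun), 18 g, in the middle at the start, lying loose across the blade: flat underneath, domed on top, 62 mm long (x), 32 wide (y), 22 high (z). Origin: centre of its flat underside. On the board it begins to slide at a slope of 17 to 26 degrees
- rusk3: dry brown rusk (half a twice-baked bun), 18 g, farthest from the handle at the start, lying loose across the blade: flat underneath, domed on top, 62 mm long (x), 32 wide (y), 22 high (z). Origin: centre of its flat underside. On the board it begins to slide at a slope of 17 to 26 degrees
- lunch_box: open stainless steel lunch box, loose, 0.36 kg: 170 mm long (x), 125 mm wide (y), 60 mm high to the rim, walls and floor 3 mm (inside 164 x 119 mm); at each short end a flap clasp hangs open, out to 103 mm from the centre, below the rim. Origin: centre of its underside; z up. Its long sides run roughly along world x; it stands to the left or right of the board
- teapot: white ceramic teapot with its lid on, empty, about 0.62 kg: round body 116 mm across, 130 mm high to the lid's knob, spout to +x and loop handle to -x, each reaching 105 mm from the axis. Origin: on the body's axis, at the underside
- tumbler: clear glass tumbler, 76 mm across the rim, 100 mm high. Origin: on its axis, at the underside. It stands 295 to 305 mm from the teapot (axis to axis), on either side of the place for the board; the line from one to the other runs roughly across the table (world y)
- box_lid: the lunch box's flat steel lid, 176 x 131 x 13 mm, lying at the back, roughly crosswise. Bystander. Origin: centre of its underside
- spoon: wooden spoon, 240 mm long, lying near the robot roughly across the table. Bystander. Origin: about its middle, at the underside
- remote: black plastic remote, 165 x 45 x 18 mm, lying near the robot roughly across the table. Bystander. Origin: centre of its underside
- tealight: glass tealight holder, 74 mm across, 65 mm high, at the back. Bystander. Origin: centre of its underside
Things that resemble listed ones, but are neither listed nor needed, are in the scene too. What is shaped like the rusk2 but green or red is not meant.

How it is judged:
On the way, in this order (a step that is already met when the one before it is completed fails the run):
1. the board is lifted clear of the table with all three rusks still on it (height (world z) of board above 0.04 m and angle between board's own z axis and vertical below 0.3 rad and x of rusk1 in the frame of board between -0.08 and 0.08 m and y of rusk1 in the frame of board between -0.06 and 0.06 m and z of each of rusk1, rusk2, rusk3 in the frame of board above 0.015 m and x of rusk2 in the frame of board between -0.08 and 0.08 m and y of rusk2 in the frame of board between -0.06 and 0.06 m and x of rusk3 in the frame of board between -0.08 and 0.08 m and y of rusk3 in the frame of board between -0.06 and 0.06 m), for 0.1 s.
2. the board is tipped over the lunch box (height (world z) of board above 0.04 m and angle between board's own z axis and vertical above 0.2 rad and horizontal distance between board and lunch_box below 0.2 m).
3. all three rusks have slid into the lunch box while the board is still off the table (height (world z) of board above 0.04 m and x of rusk1 in the frame of lunch_box between -0.082 and 0.082 m and y of rusk1 in the frame of lunch_box between -0.0595 and 0.0595 m and z of rusk1 in the frame of lunch_box between 0 and 0.055 m and x of rusk2 in the frame of lunch_box between -0.082 and 0.082 m and y of rusk2 in the frame of lunch_box between -0.0595 and 0.0595 m and z of rusk2 in the frame of lunch_box between 0 and 0.055 m and x of rusk3 in the frame of lunch_box between -0.082 and 0.082 m and y of rusk3 in the frame of lunch_box between -0.0595 and 0.0595 m and z of rusk3 in the frame of lunch_box between 0 and 0.055 m), for 0.1 s.
At the end, for the whole second after the job is handed in: All three rusks rest inside the lunch box, their undersides' centres at most 55 mm up. The board stands flat on its feet, at rest, its blade's centre under 180 mm from the axes of both teapot and tumbler (any yaw), touching neither. Box, teapot and tumbler stand upright (x of rusk1 in the frame of lunch_box between -0.082 and 0.082 m and y of rusk1 in the frame of lunch_box between -0.0595 and 0.0595 m and z of rusk1 in the frame of lunch_box between 0 and 0.055 m and x of rusk2 in the frame of lunch_box between -0.082 and 0.082 m and y of rusk2 in the frame of lunch_box between -0.0595 and 0.0595 m and z of rusk2 in the frame of lunch_box between 0 and 0.055 m and x of rusk3 in the frame of lunch_box between -0.082 and 0.082 m and y of rusk3 in the frame of lunch_box between -0.0595 and 0.0595 m and z of rusk3 in the frame of lunch_box between 0 and 0.055 m and linear speed of each of rusk1, rusk2, rusk3 below 0.03 m/s and angle between lunch_box's own z axis and vertical below 0.05 rad and horizontal distance between board and teapot below 0.18 m and horizontal distance between board and tumbler below 0.18 m and height (world z) of board between -0.006 and 0.006 m and angle between board's own z axis and vertical below 0.06 rad and linear speed of board below 0.02 m/s and angle between each of teapot, tumbler's own z axis and vertical below 0.1 rad and contact force between board and teapot below 0.05 N and contact force between board and tumbler below 0.05 N).
It fails at once if the fingers or the arm touch a rusk (more than 0.5 N) (contact force between any of the fingers, the arm and rusk1 above 0.5 N or contact force between any of the fingers, the arm and rusk2 above 0.5 N or contact force between any of the fingers, the arm and rusk3 above 0.5 N).
It fails at once if a rusk falls from a height or is flung (faster than 2 m/s, a free fall of 200 mm) (linear speed of any of rusk1, rusk2, rusk3 above 2 m/s).
It fails at once if the board is dropped or slammed down (faster than 0.7 m/s less than 60 mm above the table) (height (world z) of board below 0.06 m and linear speed of board above 0.7 m/s).
It fails at once if the lunch box is pushed more than 30 mm from its place or tipped up (distance of lunch_box from where it was at the start of the episode above 0.03 m or angle between lunch_box's own z axis and vertical above 0.25 rad).
It fails at once if the teapot, tumbler, lid, spoon, remote or tealight is moved more than 20 mm, or the teapot or tumbler tipped (distance of any of teapot, tumbler, box_lid, spoon, remote, tealight from where it was at the start of the episode above 0.02 m or angle between any of teapot, tumbler's own z axis and vertical above 0.25 rad).
It also fails if it takes over 58 s, if anything falls off the work surface, if the arm or the gripper's body presses on something with over 40 N, if the wrist force passes 120 N, or if a joint passes its speed limit or range.

## Working session

There is one attempt and no reset: what is moved stays moved. The work goes in short steps, Python scripts to look and compute and a tool call to move; the robot and the scene stay as the last step left them, time stands still between calls to the robot, and variables do not carry over. Pictures are saved under pics/ and viewed, at most 10 in all, crops included, and the job is handed in when it is done.

Besides the shell and the picture viewer there is one more tool, called by a JSON object that holds its "op" and its "data". move_arm: Moves the arm, as the interface text tells. Its arguments: {"type":"object","properties":{"rows":{"type":"array","items":{"type":"number","minimum":-1,"maximum":1}},"newtons":{"type":"number"}},"required":["rows"]}

```bash
mkdir -p pics; ls; python3 - <<'E'
from bench import env,camera,camera_model
import cv2,numpy as np
for n in("scene","top"):
    im=camera(n); cv2.imwrite(f"pics/{n}0.png",im)
    m=camera_model(n); print(n,{k:np.round(v,4).tolist() if not isinstance(v,str) else v for k,v in m.items()})
print(camera_model("wrist"))
print(env.read_state())
E
```

```text
pics
scene {'mtx': [[541.8199, 0.0, 320.4167], [0.0, 541.8199, 240.5433], [0.0, 0.0, 1.0]], 'cam_to_world': [[-0.6938, -0.4895, 0.5282, 1.2383], [0.7199, -0.4924, 0.4892, 0.6257], [0.0206, 0.7196, 0.694, 0.9311], [0.0, 0.0, 0.0, 1.0]]}
top {'mtx': [[575.788, 0.0, 316.2509], [0.0, 575.788, 244.7162], [0.0, 0.0, 1.0]], 'cam_to_world': [[-0.0264, 0.9802, -0.1962, 0.3082], [-0.9997, -0.0259, 0.005, -0.016], [-0.0001, 0.1963, 0.9805, 1.2923], [0.0, 0.0, 0.0, 1.0]]}
{'mtx': array([[366.02734417,   0.        , 323.48861243],
       [  0.        , 366.02734417, 234.0396388 ],
       [  0.        ,   0.        ,   1.        ]]), 'tool_from_camera': array([[ 5.16316377e-05,  9.68753767e-01,  2.48024468e-01,
         6.75586812e-02],
       [ 9.99999981e-01, -3.80169128e-06, -1.93322596e-04,
        -1.95451471e-03],
       [-1.86339080e-04,  2.48024474e-01, -9.68753749e-01,
        -1.62450908e-01],
       [ 0.00000000e+00,  0.00000000e+00,  0.00000000e+00,
         1.00000000e+00]])}
{'t': 0.1, 'joints': array([ 1.16389215e+00,  2.21165354e-01,  1.52751444e+00, -3.98704297e-05,
        1.39471226e+00, -1.26111271e-01]), 'dq': array([ 0.00048654, -0.00015045, -0.00488818, -0.00079449, -0.00032922,
       -0.0009351 ]), 'joint_efforts': array([ 1.61400345e-03, -4.95942736e+01, -3.88518083e+01,  7.00865616e-02,
        5.14426944e-02, -5.11047256e-05]), 'ee_pos': array([0.17299267, 0.59998367, 0.22152606]), 'eef_rot': array([-3.13980260e+00, -1.87394197e-04,  2.86080660e+00]), 'force': array([ 0.74688502, -0.53537014,  0.10644156]), 'wrist_torque': array([ 0.011655  , -0.01404279,  0.02045541]), 'finger_force': 0.0, 'opening': 0.08681889010499043}
```

View pics/top0.png

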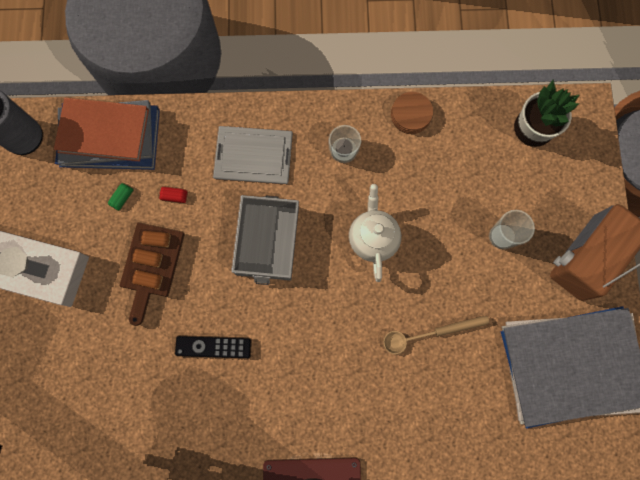

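View pics/scene0.png

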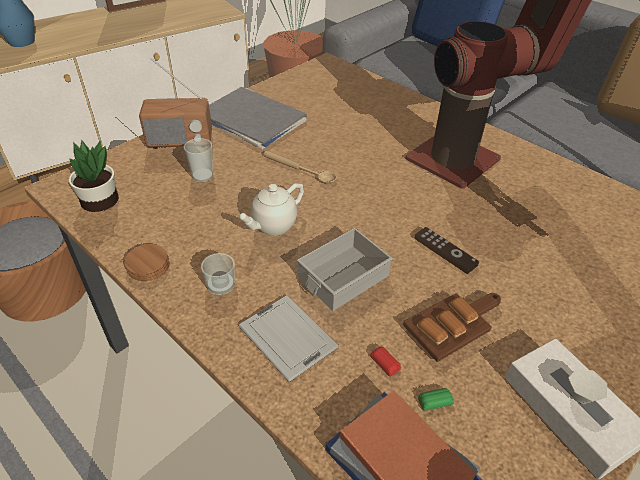

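Top view: the board's blade is at (152,260) with the handle end at (137,320), and three brown rusks lie on it at (155,239), (147,259) and (147,280). The box is at (266,238), the teapot at (376,236), the tumbler probably at (513,231) and the lid at (253,155). The remote is at (213,347) and the spoon runs (396,343)–(490,320).

Look-alikes:
- **Rusks:** red (173,195) and green (120,196) are excluded.
- **Tumbler:** the glass at (345,145) is at the back, so it is the tealight.
- **Board:** the round wooden disc at (412,112) and the radio are not the board.

Next I measure and take a close crop.

```bash
cat > h.py <<'E'
import cv2,numpy as np
from bench import env,camera,camera_model
def ray(n,uv):
    m=camera_model(n);K=np.array(m["mtx"]);T=np.array(m["cam_to_world"])
    d=np.linalg.inv(K)@[uv[0],uv[1],1.];d=T[:3,:3]@[d[0],-d[1],-d[2]];return T[:3,3],d/np.linalg.norm(d)
def plane(n,uv,z):
    o,d=ray(n,uv);return o+d*(z-o[2])/d[2]
def tri(a,b):
    o1,d1=ray("top",a);o2,d2=ray("scene",b)
    s=np.linalg.lstsq(np.c_[d1,-d2],o2-o1,rcond=None)[0];p,q=o1+s[0]*d1,o2+s[1]*d2
    return (p+q)/2,np.linalg.norm(p-q)
def proj(n,P):
    m=camera_model(n);K=np.array(m["mtx"]);T=np.array(m["cam_to_world"])
    c=T[:3,:3].T@(np.asarray(P)-T[:3,3]);u=K@[c[0],-c[1],-c[2]];return u[:2]/u[2]
E
python3 - <<'E'
from h import *
t=cv2.imread("pics/top0.png");s=cv2.imread("pics/scene0.png")
print(t[300,142],t[250,170],t[259,147],t[300,180],t[290,128],s[335,440],s[304,483],s[330,432])
a=cv2.resize(t[215:335,105:205],None,fx=4,fy=4,interpolation=2)[:480]
b=cv2.resize(s[280:370,395:510],None,fx=3.4,fy=3.4,interpolation=2)
c=cv2.resize(t[190:330,460:560],None,fx=3,fy=3,interpolation=2) 
out=np.zeros((590,800,3),np.uint8);out[:480,:400]=a;out[:306,400:791]=b[:306,:391]
d=cv2.resize(t[185:295,225:410],None,fx=2.1,fy=2.1,interpolation=2);out[320:320+231,405:405+388]=d
cv2.imwrite("pics/crop1.png",out)
E
```

```text
[30 45 75] [29 44 74] [ 37  74 129] [ 68 102 144] [ 63  94 132] [ 73 115 167] [45 65 99] [ 62 103 154]
```

View pics/crop1.png

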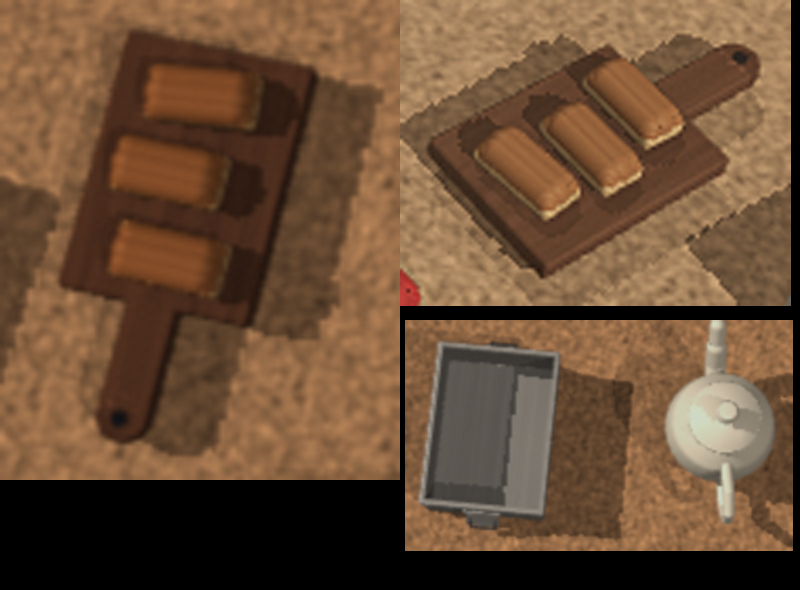

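Crop: dark-wood board with exactly three brown rusks across the blade, so the choice is right. The blade corners, box rim corners and teapot knob at crop (728,410) are clear. Now I triangulate them.

```bash
python3 - <<'E'
from h import *
np.set_printoptions(precision=4,suppress=True)
P={}
def T(k,a,b): P[k],e=tri(a,b);print(k,P[k],"gap",round(e,4))
T("FR",(184,232.5),(403.8,323.5));T("FL",(137.75,222.75),(437.6,357.9));T("BL",(120.5,286.75),(491.2,325.6));T("hole",(134.5,319.5),(495,296.8))
c=[plane("top",p,.026) for p in((137.75,222.75),(184,232.5),(167.5,296.25),(120.5,286.75))]
C=np.mean(c,0);h=plane("top",(134.5,319.5),.026);f=(c[0]+c[1]-c[2]-c[3])/2
print("board",C,"len",np.linalg.norm(f),"wid",np.linalg.norm((c[0]+c[3]-c[1]-c[2])/2),"yaw",np.degrees(np.arctan2(f[1],f[0])),"yawhole",np.degrees(np.arctan2(*(C-h)[[1,0]])))
u=f/np.linalg.norm(f);print("grip",C-.105*u)
b=[(241.2,196),(297.9,200.7),(291.2,278.8),(232.6,273.1)];sb=[(336,292),(298,265),(355,231),(391,263)]
for i in range(4):T("box%d"%i,b[i],sb[i])
c=[plane("top",p,.06) for p in b];f=(c[0]+c[1]-c[2]-c[3])/2
print("boxc",np.mean(c,0),np.linalg.norm(f),np.linalg.norm((c[0]+c[3]-c[1]-c[2])/2),np.degrees(np.arctan2(f[1],f[0])))
T("knob",(378.8,227.9),(273,188));print(plane("top",(378.8,227.9),.13))
T("tumrim",(517,227),(199,145));print(plane("top",(517,227),.1),plane("scene",(202,174),0.0))
for n,p in dict(spoonR=(490,320),spoonL=(396,343),remR=(250,347),remL=(178,345),potH=(378,275)).items():print(n,plane("top",p,.015))
# glass contour: edges near the tumbler
s=cv2.imread("pics/scene0.png");t=cv2.imread("pics/top0.png")
cv2.imwrite("pics/crop2.png",np.hstack([cv2.resize(t[200:265,475:545],(400,371),interpolation=2),cv2.resize(s[125:190,165:235],(400,371),interpolation=2)]))
E
```

```text
FR [0.5991 0.2782 0.0156] gap 0.0029
FL [0.6235 0.3813 0.0221] gap 0.0013
BL [0.4783 0.4148 0.0223] gap 0.002
hole [0.4052 0.3801 0.0248] gap 0.0012
board [0.5383 0.3437 0.026 ] len 0.14762638971893735 wid 0.10749906845663723 yaw -13.069672994667846 yawhole -14.911186347546248
grip [0.436  0.3675 0.026 ]
box0 [0.6674 0.1428 0.0624] gap 0.0044
box1 [0.6579 0.0181 0.0449] gap 0.0051
box2 [0.4823 0.0356 0.0453] gap 0.0033
box3 [0.4999 0.1628 0.041 ] gap 0.0
boxc [0.5758 0.0877 0.06  ] 0.17422099409892228 0.12689256572436505 -6.0421192910974755
knob [ 0.5734 -0.1518  0.1218] gap 0.0039
[ 0.5728 -0.1524  0.13  ]
tumrim [ 0.5723 -0.4476  0.1008] gap 0.0041
[ 0.5739 -0.4495  0.1   ] [ 0.5719 -0.4532  0.    ]
spoonR [ 0.3845 -0.401   0.015 ]
spoonL [ 0.34   -0.1911  0.015 ]
remR [0.3398 0.1282 0.015 ]
remL [0.3483 0.2855 0.015 ]
potH [ 0.491  -0.1589  0.015 ]
```

View pics/crop2.png

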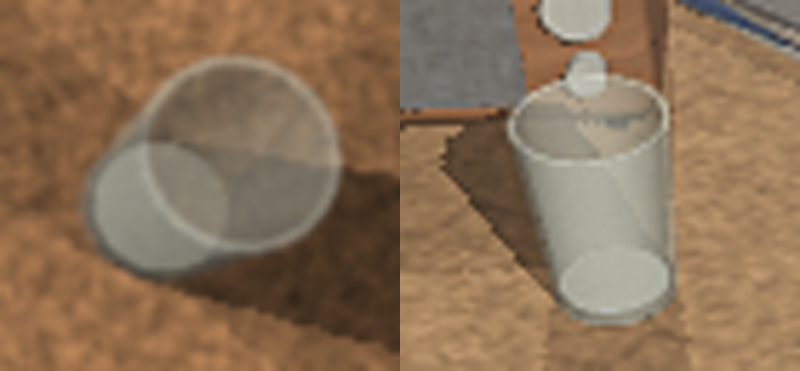

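Crop: tumbler rim centre at crop (243,155), which is top px (517.5,227). Checks against the text:
- **Teapot to tumbler:** 297 mm (text 295–305).
- **Blade:** 148x107 mm, with top height about 22–25 mm.
- **Box:** centre (0.576, 0.088), yaw -6°.
- **Board grip:** (0.436, 0.369), yaw about -14°.

Now I move above the grip.

{"op": "move_arm", "data": {"rows": [-0.1,-0.05,0,0,0,0,-1,-0.2,-0.093,0.05,0,0,0,-1,-0.2,-0.093,0.1,0,0,0,-1,-0.2,-0.093,0.1,0,0,0,-1,-0.2,-0.093,0.1,0,0,-0.006,-1,-0.2,-0.093,0.1,0,0,-0.006,-1,-0.2,-0.093,0.1,0,0,0,-1,-0.2,-0.093,0.05,0,0,0,-1,-0.184,-0.045,0,0,0,0,-1,0,0,0,0,0,0,-1], "newtons": 60}}

```text
t: 1.35
ee_pos: [0.4612, 0.3656, 0.1024]
eef_rot: [-3.141, 0.001, 2.894]
force: [0.6, 0.1, 0.2]
opening: 0.0874
finger_force: 0.0
```

```bash
cat >> h.py <<'E'
from scipy.spatial.transform import Rotation as Ro
def st():
    s=env.read_state();return s,Ro.from_euler("xyz",s["eef_rot"]).as_matrix()
E
python3 - <<'E'
from h import *
np.set_printoptions(precision=4,suppress=True)
s,R=st();im=camera("wrist");cv2.imwrite("pics/w1.png",im)
print(s["t"],s["ee_pos"],s["eef_rot"],s["joints"]);print("to grip (tool units)",R.T@(np.array([.436,.369,.005])-s["ee_pos"])/.2)
E
```

```text
1.35 [0.4612 0.3656 0.1024] [-3.1412  0.0007  2.8944] [ 0.5368  0.2482  1.7298 -0.0009  1.1635 -0.7865]
to grip (tool units) [ 0.1269 -0.0143  0.487 ]
```

View pics/w1.png

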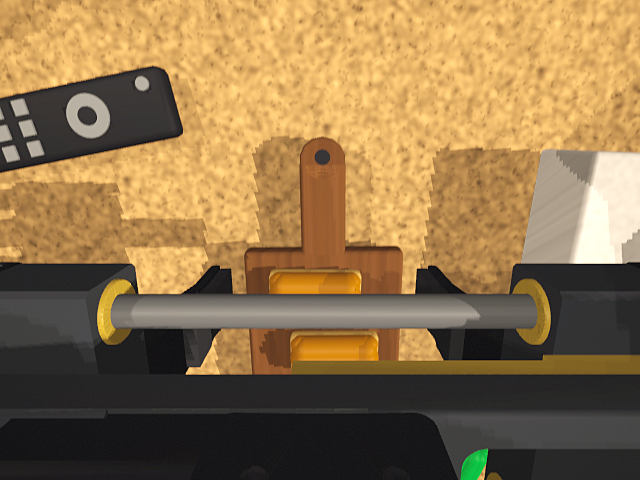

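Wrist view: handle axis at column 323 with no visible yaw error, handle end at row 138, blade edge at row 247, and nothing beside the handle. I refine the grip from these pixels.

```bash
python3 - <<'E'
from h import *
np.set_printoptions(precision=4,suppress=True)
s,R=st();m=camera_model("wrist");K=m["mtx"];T=m["tool_from_camera"]
def pl(uv,z):
    d=np.linalg.inv(K)@[uv[0],uv[1],1];d=R@T[:3,:3]@[d[0],-d[1],-d[2]];o=s["ee_pos"]+R@T[:3,3];return o+d*(z-o[2])/d[2]
e=pl((322.5,138),.026);j=pl((323,247),.026);l=pl((245,250),.026);r=pl((403,250),.026)
print("end",e,"junction",j,"len",np.linalg.norm(e-j),"blade width",np.linalg.norm(l-r),"yaw",np.degrees(np.arctan2(*(j-e)[[1,0]])))
u=(j-e)/np.linalg.norm(j-e);g=j-.03*u;print("grip",g,"tool units",R.T@(np.r_[g[:2],.005]-s["ee_pos"])/.2)
E
```

```text
end [0.3921 0.3809 0.026 ] junction [0.4617 0.3637 0.026 ] len 0.07164361390922981 blade width 0.1075899715811878 yaw -13.864464005007777
grip [0.4326 0.3709 0.026 ] tool units [ 0.137  -0.0117  0.4866]
```

{"op": "move_arm", "data": {"rows": [0.06,-0.012,0,0,0,0,-1,0.068,0,0.03,0,0,0,-1,0,0,0.12,0,0,0,-1,0,0,0.15,0,0,0,-1,0,0,0.12,0,0,0,-1,0,0,0.06,0,0,0,-1,0,0,0,0,0,0,-1,0,0,0,0,0,0,0,0,0,0,0,0,0,0.2,0,0,0,0,0,0,0.3], "newtons": 60}}

```text
t: 2.65
ee_pos: [0.4339, 0.3724, 0.0073]
eef_rot: [3.141, 0.001, 2.898]
force: [-0.2, 0.5, 0.8]
opening: 0.0648
finger_force: 0.0
```

{"op": "move_arm", "data": {"rows": [0,0,0,0,0,0,0.4,0,0,0,0,0,0,0.6,0,0,0,0,0,0,1,0,0,0,0,0,0,1,0,0,0,0,0,0,1], "newtons": 60}}

```text
t: 3.28
ee_pos: [0.4334, 0.3721, 0.0065]
eef_rot: [-3.141, -0.0, 2.899]
force: [-0.3, 0.2, -0.1]
opening: 0.0295
finger_force: 60.0
```

{"op": "move_arm", "data": {"rows": [0,0,-0.01,0,0,0,1,0,0,-0.03,0,0,0,1,0,0,-0.05,0,0,0,1,0,0,-0.07,0,0,0,1,0,0,-0.09,0,0,0,1,0,0,-0.1,0,0,0,1,0,0,-0.08,0,0,0,1,0,0,-0.05,0,0,0,1,0,0,-0.02,0,0,0,1,0,0,0,0,0,0,1]}}

```text
t: 4.53
ee_pos: [0.4333, 0.372, 0.1064]
eef_rot: [-3.141, -0.0, 2.898]
force: [-1.1, 0.2, -3.5]
opening: 0.0295
finger_force: 60.0
```

```bash
python3 - <<'E'
from h import *
np.set_printoptions(precision=4,suppress=True)
s,R=st();t=camera("top");sc=camera("scene");print(s["ee_pos"],s["eef_rot"],s["wrist_torque"],s["force"])
cv2.imwrite("pics/l1.png",np.hstack([cv2.resize(t[190:340,80:230],(400,400)),cv2.resize(sc[230:380,380:530],(400,400))]))
E
```

```text
[0.4333 0.372  0.1064] [-3.1414 -0.0002  2.8985] [0.1105 0.2542 0.0146] [-1.095   0.2141 -3.4755]
```

View pics/l1.png

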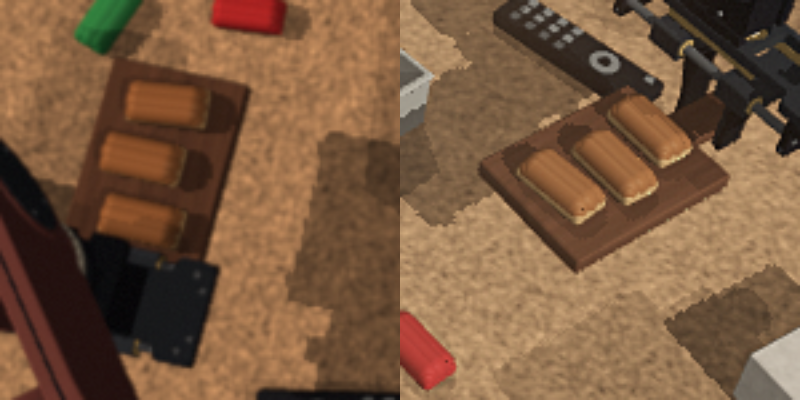

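The board is lifted with the rusks in place: front corners at crop (117,58) and (248,88) in top, (577,262), (481,161) and (728,180) in scene. I check its level and work out the carry.

```bash
python3 - <<'E'
from h import *
np.set_printoptions(precision=4,suppress=True)
k=400/150
t=lambda x,y:(80+x/k,190+y/k)
c=lambda x,y:(380+(x-400)/k,230+y/k)
FL,e=tri(t(117,58),c(577,260));FR,e2=tri(t(248,88),c(481,161))
z=FL[2];print(FL,e,FR,e2)
s,R=st();u=np.array([np.cos(s["eef_rot"][2]-np.pi),np.sin(s["eef_rot"][2]-np.pi),0])
g=s["ee_pos"];print("front mid",(FL+FR)/2,"expected",g+u*.18+[0,0,-.0065+.026],"proj BL",proj("scene",g+u*.03+np.array([-u[1],u[0],0])*.055+[0,0,.0195]),"seen",c(728,180))
print("proj FL/FR expected",proj("scene",g+u*.18+np.array([-u[1],u[0],0])*.055+[0,0,.0195]),c(577,260),proj("top",g+u*.18+np.array([-u[1],u[0],0])*.055+[0,0,.0195]),t(117,58))
E
```

```text
[0.6235 0.3805 0.1206] 0.0014604746492669107 [0.5968 0.2771 0.1193] 0.001329048635564722
front mid [0.6102 0.3288 0.1199] expected [0.6076 0.3284 0.1252] proj BL [505.403  293.5554] seen (503.0, 297.5)
proj FL/FR expected [447.8173 325.5274] (446.375, 327.5) [122.1729 212.6147] (123.875, 211.75)
```

{"op": "move_arm", "data": {"rows": [-0.005,-0.01,0,0,0,0,1,-0.016,-0.03,0,0,0,0,1,-0.026,-0.05,0,0,0,0,1,-0.037,-0.07,0,0,0,0,1,-0.042,-0.08,0,0,0,0,1,-0.042,-0.08,0,0,0,0,1,-0.042,-0.08,0,0,0,0,1,-0.042,-0.08,0,0,0,0,1,-0.042,-0.08,0,0,0,0,1,-0.042,-0.08,0,0,0,0,1]}}

```text
t: 5.88
ee_pos: [0.4681, 0.2305, 0.1066]
eef_rot: [3.142, 0.0, 2.898]
force: [0.0, 0.5, -3.2]
opening: 0.0294
finger_force: 60.0
```

{"op": "move_arm", "data": {"rows": [-0.042,-0.08,0,0,0,0,1,-0.037,-0.07,0,0,0,0,1,-0.026,-0.05,0,0,0,0,1,-0.016,-0.03,0,0,0,-0.004,1,-0.005,-0.01,0,0,0,-0.008,1,0,0,0,0,0,-0.01,1,0,0,0,0,0,-0.01,1,0,0,0,0,0,-0.008,1,0,0,0,0,0,-0.004,1,0,0,0,0,0,0,1]}}

```text
t: 7.12
ee_pos: [0.4807, 0.1791, 0.1065]
eef_rot: [-3.142, -0.0, 3.037]
force: [-0.3, 0.7, -2.8]
opening: 0.0296
finger_force: 60.0
```

```bash
python3 - <<'E'
from h import *
np.set_printoptions(precision=4,suppress=True)
s,R=st();t=camera("top");sc=camera("scene");print(s["ee_pos"],s["eef_rot"],s["joints"],"to go",R.T@(np.array([.4802,.1805,.1064])-s["ee_pos"])/.2)
cv2.imwrite("pics/l2.png",np.hstack([cv2.resize(t[160:310,160:310],(400,400)),cv2.resize(sc[180:330,290:440],(400,400))]))
E
```

```text
[0.4807 0.1791 0.1065] [-3.1416 -0.      3.037 ] [ 0.2029  0.0704  1.9231 -0.      1.1481 -1.2634] to go [0.0033 0.0065 0.0007]
```

View pics/l2.png

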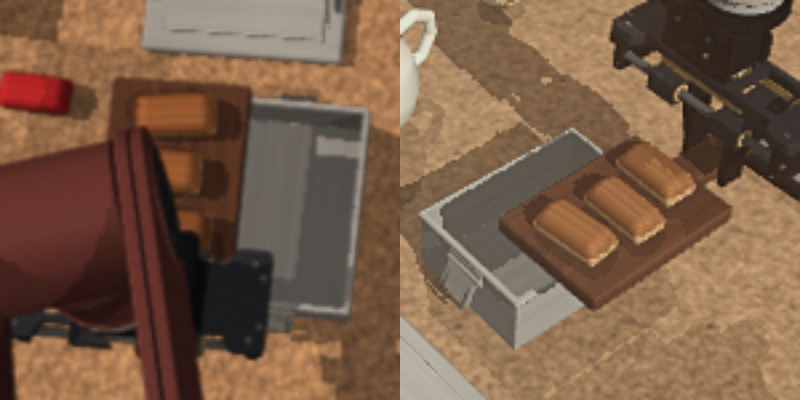

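The board is level over the box's left half with its front edge just inside the box's front wall, and the rusks are still in place. Now I lower slightly and tip gently.

{"op": "move_arm", "data": {"rows": [0,0.003,0.02,0,0,0,1,0,0.003,0.03,0,0,0,1,0,0,0,-0.004,0,0,1,0,0,0,-0.008,0,0,1,0,0,0,-0.012,0,0,1,0,0,0,-0.014,0,0,1,0,0,0,-0.014,0,0,1,0,0,0,-0.012,0,0,1,0,0,0,-0.008,0,0,1,0,0,0,-0.006,0,0,1]}}

```text
t: 8.48
ee_pos: [0.481, 0.1799, 0.0967]
eef_rot: [2.896, 0.0, 3.036]
force: [-1.0, -0.7, -3.8]
opening: 0.0295
finger_force: 60.0
```

{"op": "move_arm", "data": {"rows": [0,0,0,-0.006,0,0,1,0,0,0,-0.006,0,0,1,0,0,0,-0.006,0,0,1,0,0,0,-0.006,0,0,1,0,0,0,-0.006,0,0,1,0,0,0,-0.006,0,0,1,0,0,0,-0.006,0,0,1,0,0,0,-0.006,0,0,1,0,0,0,-0.006,0,0,1,0,0,0,-0.006,0,0,1]}}

```text
t: 9.72
ee_pos: [0.4809, 0.1802, 0.0965]
eef_rot: [2.707, 0.0, 3.037]
force: [0.5, -0.6, -3.1]
opening: 0.0292
finger_force: 60.0
```

```bash
python3 - <<'E'
from h import *
np.set_printoptions(precision=4,suppress=True)
s,R=st();t=camera("top");sc=camera("scene");print(s["ee_pos"],s["eef_rot"],s["force"],"tilt",np.degrees(np.arccos(-R[2,2])))
cv2.imwrite("pics/l3.png",np.hstack([cv2.resize(t[160:310,160:310],(400,400)),cv2.resize(sc[180:330,290:440],(400,400))]))
E
```

```text
[0.4809 0.1802 0.0965] [2.7069 0.0001 3.0367] [ 0.5348 -0.6121 -3.0588] tilt 24.906922295358054
```

View pics/l3.png

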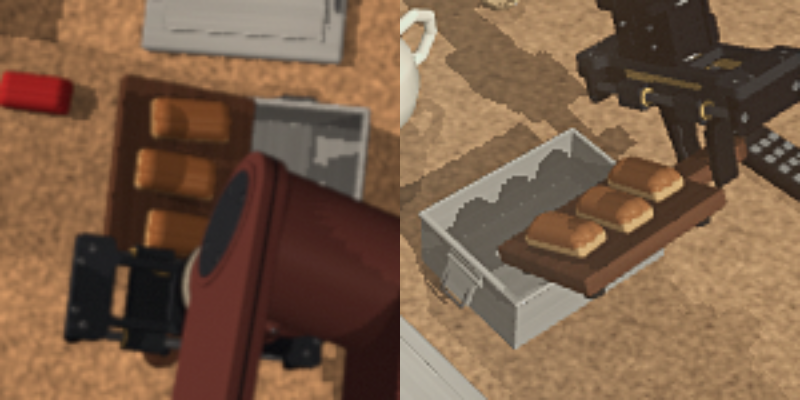

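At 25° the rusks are only just starting to creep, so I continue slowly.

{"op": "move_arm", "data": {"rows": [0,0,0,-0.005,0,0,1,0,0,0,-0.005,0,0,1,0,0,0,-0.005,0,0,1,0,0,0,-0.004,0,0,1,0,0,0,0,0,0,1,0,0,0,0,0,0,1,0,0,0,0,0,0,1,0,0,0,0,0,0,1]}}

```text
t: 10.82
ee_pos: [0.4809, 0.1803, 0.0966]
eef_rot: [2.648, 0.0, 3.037]
force: [-0.9, -0.2, -1.4]
opening: 0.0292
finger_force: 60.0
```

```bash
python3 - <<'E'
from h import *
np.set_printoptions(precision=4,suppress=True)
s,R=st();t=camera("top");sc=camera("scene");print(s["ee_pos"],s["eef_rot"],s["force"],"tilt",np.degrees(np.arccos(-R[2,2])))
cv2.imwrite("pics/l4.png",np.hstack([cv2.resize(t[160:310,160:310],(400,400)),cv2.resize(sc[180:330,290:440],(400,400))]))
E
```

```text
[0.4809 0.1803 0.0966] [2.6484 0.0002 3.0369] [-0.9149 -0.2135 -1.3965] tilt 28.258687498368786
```

View pics/l4.png

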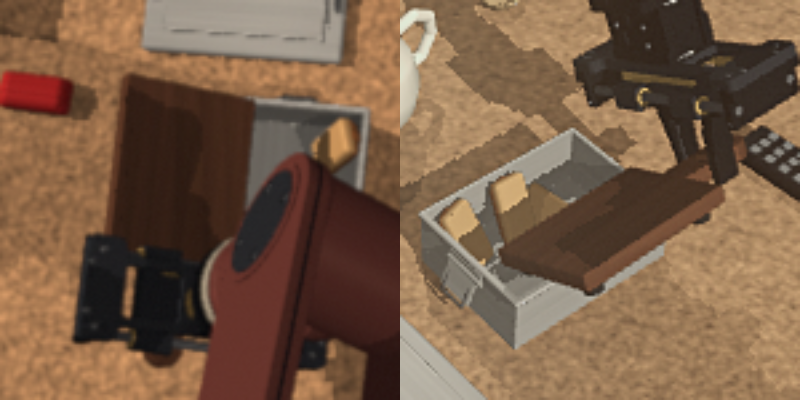

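All three rusks have left the board: two are seen in the box at crop (462,228) and (508,205), and the third is hidden by the board edge. I lift straight up, then level.

{"op": "move_arm", "data": {"rows": [0,0.01,-0.018,0,0,0,1,0,0.019,-0.035,0,0,0,1,0,0.028,-0.053,0,0,0,1,0,0.038,-0.07,0,0,0,1,0,0.047,-0.088,0,0,0,1,0,0.047,-0.088,0,0,0,1,0,0.047,-0.088,0,0,0,1,0,0.028,-0.053,0.01,0,0,1,0,0.019,-0.035,0.027,0,0,1,0,0,0,0.03,0,0,1]}}

```text
t: 12.18
ee_pos: [0.4816, 0.1799, 0.2184]
eef_rot: [2.861, 0.002, 3.035]
force: [0.1, 0.0, -3.8]
opening: 0.0292
finger_force: 60.0
```

{"op": "move_arm", "data": {"rows": [0,0,0,0.03,0,0,1,0,0,0,0.03,0,0,1,0,0,0,0.02,0,0,1,0,0,0,0.01,0,0,1,0,0,0,0,0,0,1]}}

```text
t: 12.8
ee_pos: [0.4808, 0.1808, 0.2166]
eef_rot: [3.141, -0.0, 3.037]
force: [0.6, -0.2, -2.1]
opening: 0.0298
finger_force: 60.0
```

```bash
python3 - <<'E'
from h import *
np.set_printoptions(precision=4,suppress=True)
s,R=st();t=camera("top");sc=camera("scene");print(s["ee_pos"],s["eef_rot"],s["joints"],s["force"])
m=cv2.inRange(cv2.cvtColor(sc,cv2.COLOR_BGR2HSV),(5,90,60),(25,255,255))
roi=np.zeros_like(m);cv2.fillConvexPoly(roi,np.int32([(336,290),(302,265),(355,234),(387,263)]),255)
n,l,st_,ce=cv2.connectedComponentsWithStats(m&roi)
for i in range(1,n):
    if st_[i,4]>40:print(st_[i],ce[i],"at z .02/.04",plane("scene",ce[i],.02),plane("scene",ce[i],.04))
cv2.imwrite("pics/l5.png",np.hstack([cv2.resize(t[160:310,190:340],(400,400)),cv2.resize(sc[180:330,290:440],(400,400))]))
yaw=np.radians(0)
E
```

```text
[0.4808 0.1808 0.2166] [ 3.141  -0.0003  3.0375] [ 0.2057 -0.0435  1.8198  0.0007  1.3654 -1.2611] [ 0.6446 -0.1904 -2.095 ]
[345 234  31  24 306] [360.4869 245.7647] at z .02/.04 [0.4896 0.064  0.02  ] [0.506  0.0763 0.04  ]
[324 246  36  27 605] [339.8446 259.8099] at z .02/.04 [0.5594 0.0606 0.02  ] [0.5743 0.073  0.04  ]
[305 257  20  22 209] [315.3971 267.3206] at z .02/.04 [0.6171 0.037  0.02  ] [0.6308 0.0499 0.04  ]
```

All three rusks lie in the box, at about x 0.49, 0.56 and 0.62. Next I carry the board over the teapot at 0.21 m to the midpoint (0.573, -0.301).

{"op": "move_arm", "data": {"rows": [-0.003,-0.04,0,0,0,0,1,-0.008,-0.1,0,0,0,0,1,-0.0125,-0.16,0,0,0,0,1,-0.0156,-0.2,0,0,0,0,1,-0.0156,-0.2,0,0,0,0,1,-0.0156,-0.2,0,0,0,0,1,-0.0156,-0.2,0,0,0,0,1,-0.0156,-0.2,0,0,0,0,1,-0.0156,-0.2,0,0,0,0,1,-0.0156,-0.2,0,0,0,0,1]}}

```text
t: 14.15
ee_pos: [0.4709, -0.1627, 0.2165]
eef_rot: [-3.141, 0.0, 3.035]
force: [1.4, 0.3, -1.9]
opening: 0.0297
finger_force: 60.0
```

{"op": "move_arm", "data": {"rows": [-0.0156,-0.2,0,0,0,0,1,-0.0156,-0.2,0,0,0,0,1,-0.0125,-0.16,0,0,0,0,1,-0.008,-0.1,0,0,0,0,1,-0.003,-0.04,0,0,0,-0.006,1,0,0,0,0,0,-0.011,1,0,0,0,0,0,-0.01,1,0,0,0,0,0,-0.006,1,0,0,0,0,0,0,1]}}

```text
t: 15.28
ee_pos: [0.4681, -0.3004, 0.2165]
eef_rot: [-3.142, 0.0, 3.142]
force: [0.0, -0.6, -0.7]
opening: 0.0293
finger_force: 60.0
```

```bash
python3 - <<'E'
from h import *
np.set_printoptions(precision=4,suppress=True)
s,R=st();t=camera("top");sc=camera("scene");g=s["ee_pos"];print(g,s["eef_rot"],s["joints"],"to go",R.T@(np.array([.468,-.301,.008])-g)/.2)
m=cv2.inRange(t,(10,20,35),(55,75,115));x0,y0=np.int32(proj("top",g+[.18,.055,.02]))-25;x1,y1=np.int32(proj("top",g+[.03,-.055,.02]))+25
h=cv2.cvtColor(t,cv2.COLOR_BGR2HSV)
for a,b,z in((.18,.055,.0195),(.18,-.055,.0195),(.03,-.055,.0195),(.03,.055,.0195)):print("expect",proj("top",g+[a,b,z]),proj("scene",g+[a,b,z]))
cv2.imwrite("pics/l6.png",np.hstack([cv2.resize(t[150:330,350:530],(400,400)),cv2.resize(sc[60:240,170:350],(400,400))]))
E
```

```text
[ 0.4681 -0.3004  0.2165] [-3.1415  0.0001  3.1416] [-0.7123  0.0608  1.715   0.      1.3656 -2.2831] to go [ 0.0008 -0.0029  1.0424]
expect [431.3051 175.9433] [217.4504 143.9286]
expect [488.5883 174.4928] [188.1258 124.9752]
expect [495.4273 251.3404] [237.5369 102.3417]
expect [436.5781 252.8702] [267.1199 119.2023]
```

View pics/l6.png

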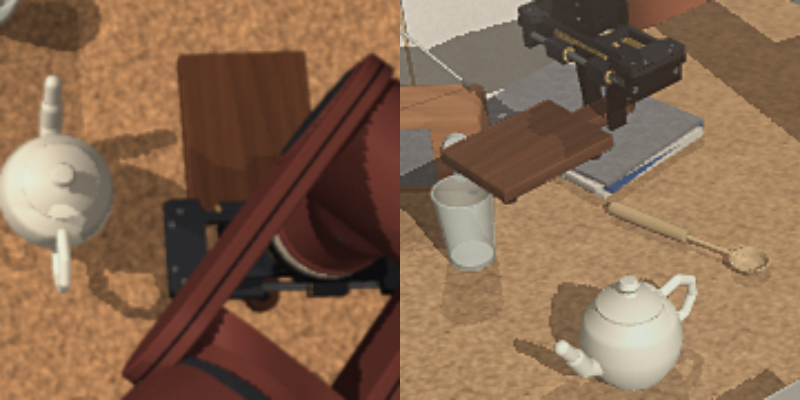

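The board is level at 0.21 m between teapot and tumbler (front corners at crop (178,57) and (305,52)), clear of both and matching the prediction. Now I lower it.

{"op": "move_arm", "data": {"rows": [0,-0.003,0.04,0,0,0,1,0,0,0.08,0,0,0,1,0,0,0.12,0,0,0,1,0,0,0.16,0,0,0,1,0,0,0.16,0,0,0,1,0,0,0.16,0,0,0,1,0,0,0.12,0,0,0,1,0,0,0.08,0,0,0,1,0,0,0.06,0,0,0,1,0,0,0.02,0,0,0,1]}}

```text
t: 16.62
ee_pos: [0.4677, -0.3014, 0.0157]
eef_rot: [3.141, -0.001, 3.14]
force: [-0.9, -0.1, -1.8]
opening: 0.0293
finger_force: 60.0
```

{"op": "move_arm", "data": {"rows": [0,0,0.01,0,0,0,1,0,0,0,0,0,0,1]}}

```text
t: 16.88
ee_pos: [0.4684, -0.3019, 0.015]
eef_rot: [-3.141, 0.001, 3.14]
force: [-0.4, -0.2, -2.0]
opening: 0.0295
finger_force: 60.0
```

{"op": "move_arm", "data": {"rows": [0,0,0.01,0,0,0,1,0,0,0,0,0,0,1]}}

```text
t: 17.12
ee_pos: [0.468, -0.3016, 0.0125]
eef_rot: [-3.141, 0.0, 3.14]
force: [0.3, 0.6, -1.5]
opening: 0.0293
finger_force: 60.0
```

{"op": "move_arm", "data": {"rows": [0,0,0.01,0,0,0,1,0,0,0,0,0,0,1]}}

```text
t: 17.38
ee_pos: [0.4678, -0.3014, 0.0101]
eef_rot: [3.141, -0.0, 3.14]
force: [-0.8, -0.8, -1.8]
opening: 0.0296
finger_force: 60.0
```

{"op": "move_arm", "data": {"rows": [0,0,0.008,0,0,0,1,0,0,0,0,0,0,1]}}

```text
t: 17.62
ee_pos: [0.4678, -0.3015, 0.0086]
eef_rot: [3.141, -0.0, 3.14]
force: [0.0, -0.9, -2.9]
opening: 0.0296
finger_force: 60.0
```

{"op": "move_arm", "data": {"rows": [0,0,0.006,0,0,0,1,0,0,0,0,0,0,1,0,0,0,0,0,0,1]}}

```text
t: 18.0
ee_pos: [0.468, -0.3016, 0.0076]
eef_rot: [-3.142, 0.0, 3.14]
force: [-0.8, 0.3, -2.3]
opening: 0.0293
finger_force: 60.0
```

{"op": "move_arm", "data": {"rows": [0,0,0.006,0,0,0,1,0,0,0,0,0,0,1,0,0,0,0,0,0,1]}}

```text
t: 18.38
ee_pos: [0.468, -0.3017, 0.0065]
eef_rot: [-3.141, 0.0, 3.14]
force: [-1.1, -0.4, -0.3]
opening: 0.0299
finger_force: 60.0
```

{"op": "move_arm", "data": {"rows": [0,0,0,0,0,0,1,0,0,0,0,0,0,1,0,0,0,0,0,0,1], "newtons": 3}}

```text
t: 18.75
ee_pos: [0.468, -0.3017, 0.0065]
eef_rot: [-3.141, 0.0, 3.14]
force: [-0.2, -1.1, 0.6]
opening: 0.0299
finger_force: 3.0
```

{"op": "move_arm", "data": {"rows": [0,0,0,0,0,0,0.2,0,0,0,0,0,0,0,0,0,0,0,0,0,-0.3,0,0,0,0,0,0,-0.6,0,0,0,0,0,0,-0.6,0,0,0,0,0,0,-0.6,0,0,-0.05,0,0,0,-0.6,0,0,-0.1,0,0,0,-0.6,0,0,-0.2,0,0,0,-0.6,0,0,-0.2,0,0,0,-0.6]}}

```text
t: 20.0
ee_pos: [0.4681, -0.3017, 0.119]
eef_rot: [-3.141, 0.001, 3.14]
force: [-0.1, -0.8, -0.0]
opening: 0.0698
finger_force: 0.0
```

{"op": "move_arm", "data": {"rows": [0,0,-0.3,0,0,0,-0.6,0,0,-0.3,0,0,0,-0.6,0.2,0,-0.1,0,0,0,-0.6,0.25,0,0,0,0,0,-0.6,0,0,0,0,0,0,-0.6]}}

```text
t: 20.62
ee_pos: [0.3759, -0.3015, 0.2583]
eef_rot: [-3.139, 0.001, 3.138]
force: [0.2, 1.1, 0.5]
opening: 0.0698
finger_force: 0.0
```

```bash
python3 - <<'E'
from h import *
np.set_printoptions(precision=4,suppress=True)
s,R=st();print(s["ee_pos"],s["opening"],s["t"])
t=camera("top");sc=camera("scene");cv2.imwrite("pics/e_t.png",t);cv2.imwrite("pics/e_s.png",sc)
def quad(im,roi,lo,hi,n):
    h=cv2.inRange(cv2.cvtColor(im,cv2.COLOR_BGR2HSV),lo,hi);x,y,w,d=roi;q=np.zeros_like(h);q[y:y+d,x:x+w]=h[y:y+d,x:x+w]
    q=cv2.morphologyEx(q,cv2.MORPH_OPEN,np.ones((3,3)));c=max(cv2.findContours(q,0,1)[0],key=cv2.contourArea)
    print(n,cv2.contourArea(c),cv2.boundingRect(c),cv2.minAreaRect(c));return c
g=np.array([.468,-.301,.0065])
for a,b in((.18,.055),(.18,-.055),(.03,-.055),(.03,.055)):print("expect",proj("top",[.468+a,-.301+b,.026]),proj("scene",[.468+a,-.301+b,.026]))
for n,im in(("top",t),("scene",sc)):
    P=np.array([proj(n,[.468+a,-.301+b,.026]) for a in(0.03,.18) for b in(-.06,.06)]);lo=P.min(0)-12;hi=P.max(0)+12
    x,y=lo.astype(int);w,d=(hi-lo).astype(int);sub=im[y:y+d,x:x+w]
    g=cv2.inRange(cv2.cvtColor(sub,cv2.COLOR_BGR2HSV),(0,90,15),(25,255,95 if n=="top" else 110))
    c=max(cv2.findContours(cv2.morphologyEx(g,2,np.ones((3,3))),0,1)[0],key=cv2.contourArea)+[[x,y]]
    print(n,cv2.contourArea(c),"approx",cv2.approxPolyDP(c,4,True)[:,0].tolist())
# movement of others: difference of images in patches
for nm,(x,y,w,d) in dict(box=(228,190,75,90),pot=(345,180,60,105),tum=(488,208,48,45),spoon=(382,315,115,42),lid=(212,124,82,62),remote=(172,333,80,28),tea=(326,123,38,40)).items():
    a=cv2.imread("pics/top0.png")[y:y+d,x:x+w].astype(np.float32).mean(2);b=t[y:y+d,x:x+w].astype(np.float32).mean(2);sh,r=cv2.phaseCorrelate(a,b);print(nm,np.round(sh,2),round(r,2))
E
```

```text
[ 0.3759 -0.3015  0.2583] 0.069766725046916 20.625
expect [413.4984 204.925 ] [226.6076 214.0334]
expect [461.7875 203.6903] [199.9525 194.3732]
expect [466.9111 268.8553] [243.9245 170.2782]
expect [417.5139 270.1467] [270.7557 187.9639]
top 3992.5 approx [[413, 204], [411, 212], [405, 211], [406, 220], [414, 220], [405, 226], [408, 263], [434, 272], [436, 280], [449, 280], [450, 269], [466, 266], [463, 229], [473, 232], [472, 211], [460, 203]]
scene 1644.5 approx [[269, 172], [253, 179], [240, 174], [198, 199], [235, 223], [237, 211], [231, 211], [241, 204], [240, 212], [250, 214], [259, 191], [250, 185]]
box [0.53 0.05] 0.58
pot [-0.04 -0.06] 0.93
tum [-0.    0.43] 0.92
spoon [0.18 0.27] 0.42
lid [ 0.01 -0.1 ] 0.88
remote [0.03 0.04] 0.96
tea [ 0.03 -0.05] 1.01
```

The board's corners match the plan within 2 px and nothing else moved. Last check is the rusks in the box, from the top view.

```bash
python3 - <<'E'
from h import *
np.set_printoptions(precision=3,suppress=True)
t=camera("top");m=cv2.inRange(cv2.cvtColor(t,cv2.COLOR_BGR2HSV),(5,90,50),(25,255,255));roi=np.zeros_like(m)
cv2.fillConvexPoly(roi,np.int32([(244,199),(295,203),(288,276),(236,270)]),255)
n,l,S,c=cv2.connectedComponentsWithStats(cv2.morphologyEx(m&roi,2,np.ones((2,2))))
B=np.array([.576,.088]);a=np.radians(-6);u=np.array([[np.cos(a),np.sin(a)],[-np.sin(a),np.cos(a)]])
for i in range(1,n):
    if S[i,4]>30:
        print(S[i],c[i],"in box:",u@(plane("top",c[i],.02)[:2]-B),u@(plane("top",c[i],.045)[:2]-B))
        cc=cv2.findContours((l==i).astype(np.uint8),0,1)[0][0];print(cv2.minAreaRect(cc))
E
```

```text
[278 205  18  22 277] [286.401 215.48 ] in box: [ 0.061 -0.038] [ 0.055 -0.04 ]
((286.0000305175781, 216.00003051757812), (14.142135620117188, 22.62741470336914), 45.0)
[276 230  17  17 238] [283.899 238.454] in box: [ 0.007 -0.037] [ 0.002 -0.039]
((284.0, 238.0), (16.0, 16.0), 90.0)
[263 248  28  14 364] [276.467 254.374] in box: [-0.031 -0.024] [-0.035 -0.026]
((276.5, 254.5), (13.0, 27.0), 90.0)
```

```bash
python3 -c "
from bench import order
print(order.hand_in())"
```

```text
the job is handed in; nothing more can be done
None
```

The job is handed in: the three rusks are in the lunch box, at least one of them leaning against the far wall. The empty board stands flat midway between the teapot and tumbler, and nothing else moved measurably in the images; the judge gave no verdict.

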